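# Nip a clog blank in the carving clamp, coarse then fine

## Task

Close the carving clamp on the wooden clog blank: turn the big coarse knob clockwise until the jaw has pushed the blank against the far jaw and just nips it there (about 8 N, in no case over 15 N), then tighten with the small fine knob on top to a hold of about 22 N. Never squeeze the blank beyond 34 N, and leave the finished clog, the wax jar and the mallet where they are.

Things in the scene. Friction and masses are not known exactly. Their poses are not given: they have to be found in the camera images.
- clamp: Green cast carving clamp fixed on the bench. Origin on the bench under the vertical axis shared by both knobs; z up. Bed 150 (x) x 370 (y) x 18 mm, y = +60 to -310 mm. Gear box under the knobs 88 x 88 mm, top at z = 46 mm. The near jaw slides towards -y, the far jaw towards +y; both close on the blank. All but the knobs stays below z = 108 mm.
- coarse_grip (a point): On the knob axis, at the height to grip the coarse knob (z = 72 mm). Black fluted disc 60 mm in diameter, from z = 56 to 80 mm, white mark on top. The gear box top is 26 mm below this point.
- fine_grip (a point): On the knob axis, at the height to grip the fine knob (z = 106 mm). Aluminium fluted knob 26 mm in diameter, from z = 89 to 114 mm, red mark on top, standing coaxially on the coarse knob, whose top is 26 mm below this point.
- coarse (a joint): Coarse knob angle, rad, 0 to 3.2, clockwise from above. 1 rad advances the near jaw 16 mm. It drags (about 0.6 N m, a little more if fast) and stays where left. Each N on the blank adds 0.016 N m. First a free gap of 5 to 30 mm; then the blank slides 1 to 4 mm at 2 to 3 N up to the far jaw; then the load climbs 40 N per rad (sprung pad, 2.5 N per mm).
- fine (a joint): Fine knob angle, rad, 0 to 4, clockwise from above; starts backed out, below 0.15, and must be below 0.4 until the blank is nipped. 1 rad moves the far jaw 5 mm towards the near jaw; with the blank nipped this compresses the sprung pad and adds about 12 N. Drag 0.2 N m; each N on the blank adds 0.005 N m; it stays where it is left.
- carriage: Near jaw, driven by the coarse knob: grey block 84 x 34 x 66 mm, with a round cork-tipped sprung pad (spring 2.5 N per mm, travel 14 mm) pointing to the clamp's -y, its axis 60 mm above the bench. Origin at bench height under the block's centre; pad tip 58 mm from there when not pressed.
- backjaw: Far jaw, driven by the fine knob through a rod along the bed: grey block 110 mm wide with a cork face to the clamp's +y, top 103 mm above the bench. Origin at bench height; the face lies 6 mm nearer to the blank.
- blank_mid (a point): Centre of the loose clog blank, pale wood with flat sides, about 240 (x) x 90 (y) x 80 mm, 0.45 kg, lying on the bed between pad and far jaw, toe to the clamp's +x. Its far side is straight, 40 mm from this point; its pad side tapers and, with how it lies, is met 42 to 49 mm from this point. It need not be handled.
- clog_mid (a point): Bystander: a finished yellow clog, 240 mm long, 90 mm wide and high. Centre.
- wax_mid (a point): Bystander: jar of wax, 60 mm in diameter, 60 mm high. Centre.
- mallet_mid (a point): Bystander: wooden mallet lying flat, 215 mm long, head 110 mm wide and 64 mm high. Centre near the head.

How it is judged:
By the outcome, as a careful person would: the job done as asked, in the order asked, and still so for the second after the job is handed in, with the robot touching nothing.
It also fails if it takes over 72 s, if anything falls off the work surface, if the arm or the gripper's body presses on something with over 40 N, if the wrist force passes 120 N, or if a joint passes its speed limit or range.

## Robot

A 6-joint arm with a two-finger parallel gripper is mounted at the origin on the work surface. World frame = base frame: x ahead of the robot, y to its left, z up, the work surface at z = 0. Lengths are in mm, angles in rad, forces in N, time in s.
With the tool pointing down it reaches from about 350 to 725 mm from the base axis. Payload 4.3 kg.
Tool frame: the origin (TCP) lies on the centre line of the jaws, within the pads' length; the fingertips stand ahead of it and the grasp point (between the pads) lies 6 mm ahead of it (arm.finger_overhang is the z of the fingertips in the tool frame, in mm); z points along the fingers, y is the line along which they close (so a half turn about z gives the same grasp; the last joint's range is limited). The gripper opens to 85 mm and grips with 20 to 120 N. Pads are 22 mm wide; open, the fingers measure 114 mm over their backs; the gripper's body (76 mm by 85 mm) begins 54 mm behind the grasp point. The pads swing forward as they close: fully open they stand 13 mm farther back than shut.
Start: joints at [1.176, 0.377, 0.081, 1.274, 0, 1.46], TCP at [161.561, 551.873, 236.029] pointing down, gripper open.
Joint ranges: [-2.72, 2.72], [-0.84, 1.66], [-1.02, 1.22], [-1.77, 2.12], [-1.37, 1.28], [-3.14, 3.14]. Speed limits (rad/s): [2.57, 2.57, 3.14, 3.14, 3.14, 3.14].

## Interface

Orientations are given as a rotation vector (axis times angle).
In Python, from plant import status, read_camera, workorder, boxes_of, silhouettes, arm gives the robot as it stands. The module is installed in compiled form; this text tells all that it offers.
- The arm moves only by the tool arm_command, never from a script. Its argument "series" is text: rows parted by semicolons, each of 7 numbers parted by spaces: the shift along the world's x, y, z in m, then the turn, a rotation vector about the world's x, y, z in rad, then the opening, from -1 (shut) to 1 (fully open). In form: tx ty tz wx wy wz hand; .... A call has 1 to 5 rows; each row is the pose to reach, as a shift and turn from the pose commanded when the call began; what a row does not reach only later rows make up. A row lasts 1/8 s, in which the tool goes at most 62.5 mm and 10.7 degrees, less where a joint would pass 70% of its speed; a pose out of reach is approached as far as the arm can. A call with a gripper value outside its range is refused whole. The fingers move at their own pace and stop on an object; "force" is the grip in N (left out, the last holds). Time passes only in rows, so rows that repeat a pose let the fingers close. It gives the time, the measured TCP pose, the force, the opening and the grip force at its end, in the units of the state.
- status.get_state(): the state, without advancing time (a new reading comes with each control period).
- read_camera(name): name is "scene" or "top"; returns a dict with "color" (400x640x3 uint8, blue, green, red), "fx", "fy", "cx", "cy" (pixels), "rvec" (rotation vector, rad) and "tvec" (3), from world to camera coordinates, as OpenCV has them. Camera axes: x right, y down, z forward; pixel columns grow to the right and rows downward; lengths in mm; the calibration is good to about 2 mm. A picture is of the moment at which its call begins. There is no depth.
- workorder.job_done(): hands the job in; it is judged then, once.
Trained networks look in the newest picture that a camera, given by its name, has taken for a name from the list of things; names that differ only in an ending like _2 or _b are one class to them, and where a whole thing is asked for, a point or a joint stands for the part that bears it (a point fixed in the world has none). Each returns a list of dicts, best first, with "conf" (0 to 1); they miss things now and then, are a little off and sometimes report something else, mostly with a low value. They report only what shows in the picture. A call takes as long as a camera call.
- boxes_of(query, camera): "rect" ([left, top, right, bottom] as shares, 0 to 1, of the picture: columns of its width, rows of its height, round what is visible of it).
- silhouettes(query, camera): "pixels" (400x640 bool, what is visible of it) and "rect" ([left, top, right, bottom] as shares, 0 to 1, of the picture: columns of its width, rows of its height, round what is visible of it).
The state is a dict: "time_s": time; "q": joint angles; "joint_velocities": joint speeds; "tau": joint torques, N m; "eef_pos": TCP position; "ee_rot": TCP orientation; "ft_force": force on the tool from outside, world axes, zero at the start; "torque": the same for the moment, N m; "grip_width": finger opening in mm; "finger_force": force on a finger pad.
Only numpy, scipy, OpenCV 4.12 (cv2) and the standard library are available. Lean on these libraries where they do the work, as an engineer would, in place of code of your own. Each camera call takes 0.05 s, during which the arm holds its last target. There are 200 camera calls.

## Working session

There is one attempt and no reset: what is moved stays moved. The work goes in short steps, Python scripts to look and compute and a tool call to move; the robot and the scene stay as the last step left them, time stands still between calls to the robot, and variables do not carry over. Pictures are saved under pics/ and viewed, at most 10 in all, crops included, and the job is handed in when it is done.

Besides the shell and the picture viewer there is one more tool, called after "Call:" by a JSON object that holds its "op" and its "data", one argument or row to a line. arm_command: Moves the arm, as the interface text tells. Its arguments: {"type":"object","properties":{"series":{"type":"string"},"force":{"type":"number"}},"required":["series"]}

```bash
mkdir -p pics; cat > h.py <<'E'
import numpy as np, cv2
from plant import status, read_camera, workorder, boxes_of, silhouettes, arm
def ray(c,uv):
    R=cv2.Rodrigues(np.array(c["rvec"],float))[0]; t=np.array(c["tvec"],float).ravel()
    d=R.T@np.array([(uv[0]-c["cx"])/c["fx"],(uv[1]-c["cy"])/c["fy"],1.]); return -R.T@t,d
def at(c,uv,z):
    o,d=ray(c,uv); return o+d*(z-o[2])/d[2]
def proj(c,p):
    K=np.array([[c["fx"],0,c["cx"]],[0,c["fy"],c["cy"]],[0,0,1.]])
    return cv2.projectPoints(np.array(p,float).reshape(-1,1,3),np.array(c["rvec"],float),np.array(c["tvec"],float),K,None)[0].reshape(-1,2)
E
python3 - <<'E'
from h import *
s=status.get_state(); print(s); print(arm.finger_overhang)
for n in("scene","top"):
    c=read_camera(n); cv2.imwrite(f"pics/{n}0.png",c["color"]); o,_=ray(c,(0,0)); print(n,o.round(),c["fx"])
    for q in("clamp","coarse_grip","fine_grip","carriage","backjaw","blank_mid","clog_mid","wax_mid","mallet_mid"):
        for r in silhouettes(q,n)[:2]:
            m=r["pixels"]; v,u=np.nonzero(m); print(q,round(r["conf"],2),(np.array(r["rect"])*[640,400,640,400]).round(1),u.mean().round(1),v.mean().round(1),m.sum())
E
```

```text
{'time_s': 0.0, 'q': array([1.17571680e+00, 3.78099372e-01, 7.96244063e-02, 1.27439508e+00,
       2.23067635e-05, 1.46046564e+00]), 'joint_velocities': array([-1.08392202e-03,  9.09066927e-05, -5.57090643e-04, -6.30542070e-04,
       -3.27591780e-04,  1.14441980e-03]), 'tau': array([-1.00999052e-03, -4.63606095e+01,  2.69873500e+01,  2.08729785e-02,
       -1.25594702e-04, -1.29177820e-06]), 'eef_pos': array([161.28139446, 551.24503145, 235.03955935]), 'ee_rot': array([-0.44569603, -3.10926944,  0.00314463]), 'ft_force': array([-0.21908283, -0.20067066, -0.12239603]), 'torque': array([ 0.01046328,  0.01210845, -0.03628405]), 'finger_force': 0.0, 'grip_width': 85.1684884907345}
25.0
scene [1099. -136. 1035.] 461.5160865361952
clamp 0.62 [191.3 192.9 337.4 260.3] 278.6 231.5 6316
coarse_grip 0.8 [188.  194.9 340.9 260.7] 278.9 231.5 6274
fine_grip 0.56 [190.3 194.  343.3 263. ] 278.2 231.2 6206
carriage 0.9 [252.  200.6 280.6 246. ] 267.9 222.6 797
backjaw 0.73 [188.5 194.3 206.3 258. ] 198.2 223.0 789
blank_mid 0.66 [205.8 173.7 246.6 268.3] 225.2 220.9 3472
clog_mid 0.87 [140.5 176.
[... 282 characters left out ...]
 513.5196885613985
clamp 0.61 [284.9 149.5 445.2 248.6] 351.5 194.2 7013
clamp 0.17 [183.5 110.9 254.6 204. ] 216.1 146.8 1984
coarse_grip 0.56 [284.9 149.7 448.2 247.4] 351.2 193.9 6953
coarse_grip 0.31 [304.5 168.3 329.2 195.8] 315.0 179.9 449
fine_grip 0.91 [284.4 151.9 445.8 248.6] 350.7 193.9 6823
carriage 0.72 [345.1 172.  382.8 212.7] 362.8 193.6 723
backjaw 0.73 [416.  182.6 446.7 237.8] 432.8 209.7 803
blank_mid 0.93 [375.8 152.9 432.6 265.3] 404.6 209.8 4093
blank_mid 0.63 [309.2 169.3 322.3 183.8] 314.5 176.5 110
clog_mid 0.66 [436.9 185.6 495.5 278.8] 467.3 233.2 3063
wax_mid 0.73 [258.8 135.1 279.6 167.3] 268.3 151.2 517
mallet_mid 0.61 [184.  113.  250.6 200.4] 215.9 146.4 1989
```

```bash
python3 - <<'E'
import cv2,numpy as np
a=cv2.imread("pics/top0.png");cv2.imwrite("pics/topc.png",cv2.resize(a[100:290,170:500],(792,456),interpolation=cv2.INTER_CUBIC))
a=cv2.imread("pics/scene0.png");cv2.imwrite("pics/scenec.png",cv2.resize(a[160:285,180:400],(792,450),interpolation=cv2.INTER_CUBIC))
E
```

```text
(no output)
```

View pics/topc.png

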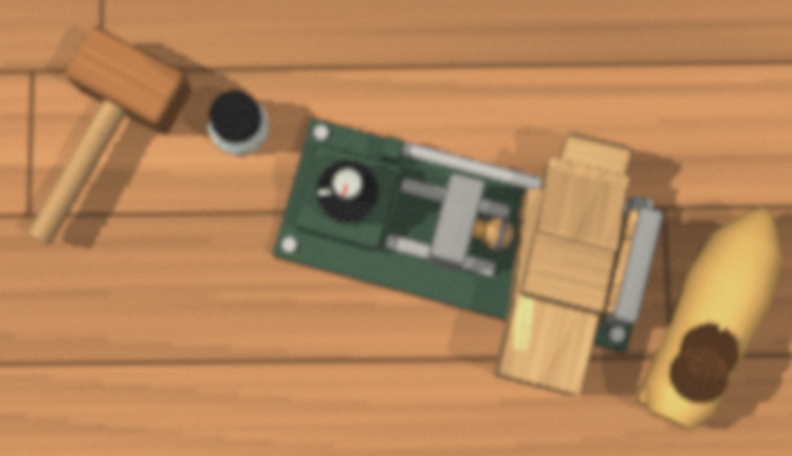

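View pics/scenec.png

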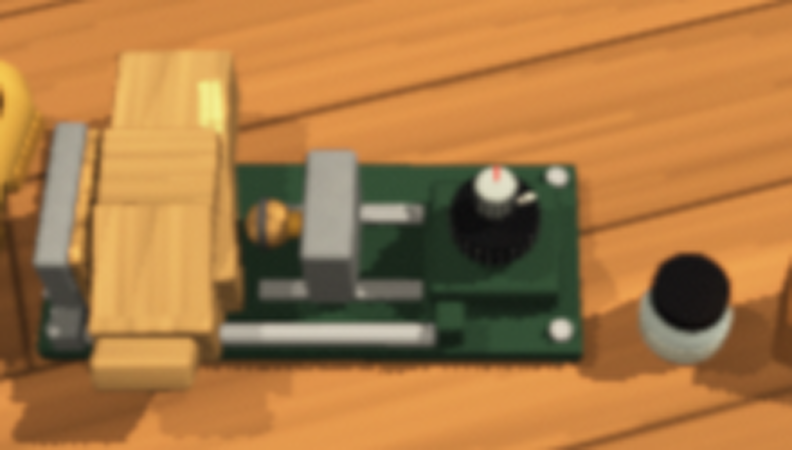

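Top crop: the clamp lies tilted with its knobs on the left (fine knob top near px 315,176; coarse disc near 314.6,179) and the blank on the right. The scene crop shows the fine knob top near px (318,211). The wax jar and mallet are well clear of the knobs.

```bash
python3 - <<'E'
from h import *
from scipy.optimize import least_squares
t=read_camera("top"); s=read_camera("scene")
for c,(u0,v0,u1,v1) in((t,(303,166,330,195)),(s,(304,200,331,238))):
    g=c["color"][v0:v1,u0:u1].max(2); gm=c["color"][v0:v1,u0:u1].min(2)
    for nm,m in(("dark",g<45),("white",gm>120)):
        n,l,st,ce=cv2.connectedComponentsWithStats(m.astype(np.uint8))
        print(nm,[(st[i].tolist(),(ce[i]+[u0,v0]).round(1)) for i in range(1,n) if st[i][4]>5])
print("fine top",at(t,(314.8,176.3),114),at(s,(318.1,210.6),114))
print("coarse top",at(t,(314.6,179.2),80),at(s,(317.5,219),80))
# bolts/corners of bed z=18 (top view crop coords)
for n,p in(("cornA",(313,118)),("cornB",(275,252))): print(n,at(t,(170+p[0]/2.4,100+p[1]/2.4),18))
for n,p in(("cornA",(578,165)),("cornB",(580,355)),("farB",(38,357))): print("scene",n,at(s,(180+p[0]/3.6,160+p[1]/3.6),18))
for q,z in(("carriage",66),("backjaw",103),("blank_mid",80),("wax_mid",60),("mallet_mid",50),("clog_mid",60)):
    r=silhouettes(q,"top")
    if r: v,u=np.nonzero(r[0]["pixels"]); print(q,at(t,(u.mean(),v.mean()),z).round())
E
```

```text
dark [([0, 2, 9, 9, 24], array([306.2, 172.8])), ([2, 3, 22, 23, 180], array([317.6, 183.2]))]
white [([6, 4, 12, 12, 107], array([314.2, 175.9])), ([0, 13, 4, 2, 8], array([304.5, 179.5]))]
dark [([0, 10, 26, 26, 394], array([315.9, 223.9]))]
white [([8, 7, 11, 9, 83], array([317.2, 210.9]))]
fine top [572.52882869  28.77629264 114.        ] [574.36614595  33.78809971 114.        ]
coarse top [572.13022816  29.39673024  80.        ] [576.98783618  32.0633481   80.        ]
cornA [659.06838301  63.66370403  18.        ]
cornB [520.79165388 103.12864488  18.        ]
scene cornA [521.83389878 111.24177593  18.        ]
scene cornB [664.26754943  66.61107346  18.        ]
scene farB [ 566.47558549 -283.7914319    18.        ]
carriage [540. -83.  66.]
backjaw [ 495. -236.  103.]
blank_mid [ 498. -177.   80.]
wax_mid [645. 136.  60.]
mallet_mid [661. 267.  50.]
clog_mid [ 443. -323.   60.]
```

Call:
{"op": "arm_command", "data": {
  "series": "0.0275 -0.035 0 0 0 0.115 1;0.055 -0.07 0 0 0 0.23 1;0.0825 -0.104 0 0 0 0.346 1;0.11 -0.139 0 0 0 0.461 1;0.137 -0.174 0 0 0 0.577 1"
}}

```text
time_s: 2.02
eef_pos: [299.4, 376.8, 236.2]
ee_rot: [-0.463, 3.107, 0.001]
ft_force: [0.7, 0.1, 0.3]
grip_width: 85.5
finger_force: 0.0
```

Call:
{"op": "arm_command", "data": {
  "series": "0.0275 -0.035 0 0 0 0.115 1;0.055 -0.07 0 0 0 0.23 1;0.0825 -0.104 0 0 0 0.346 1;0.11 -0.139 0 0 0 0.461 1;0.137 -0.174 0 0 0 0.577 1"
}}

```text
time_s: 2.65
eef_pos: [436.4, 202.7, 236.2]
ee_rot: [-1.328, 2.847, 0.0]
ft_force: [-0.0, -0.3, 0.3]
grip_width: 85.1
finger_force: 0.0
```

Call:
{"op": "arm_command", "data": {
  "series": "0.0275 -0.035 0 0 0 0.115 1;0.055 -0.07 0 0 0 0.23 1;0.0825 -0.104 0 0 0 0.346 1;0.11 -0.139 0 0 0 0.461 1;0.138 -0.1735 0 0 0 0.577 1"
}}

```text
time_s: 3.28
eef_pos: [574.4, 29.1, 236.1]
ee_rot: [-2.083, 2.351, -0.0]
ft_force: [0.6, 0.6, 0.2]
grip_width: 85.2
finger_force: 0.0
```

```bash
python3 - <<'E'
from h import *
s=status.get_state(); print({k:np.round(v,3) for k,v in s.items()})
for n in("scene","top"):
    c=read_camera(n); cv2.imwrite(f"pics/{n}1.png",c["color"])
E
```

```text
{'time_s': np.float64(3.275), 'q': array([-0.06 ,  0.377,  0.081,  1.274,  0.   , -1.51 ]), 'joint_velocities': array([-0.478,  0.417,  0.602,  0.183,  0.003, -1.395]), 'tau': array([  1.418, -48.64 ,  25.218,  -0.1  ,  -0.1  ,   1.153]), 'eef_pos': array([574.416,  29.129, 236.127]), 'ee_rot': array([-2.083,  2.351, -0.   ]), 'ft_force': array([0.636, 0.58 , 0.197]), 'torque': array([ 0.013, -0.048, -0.002]), 'finger_force': np.float64(0.0), 'grip_width': np.float64(85.194)}
```

Call:
{"op": "arm_command", "data": {
  "series": "0 0 -0.03 0 0 0 1;0 0 -0.07 0 0 0 1;0 0 -0.11 0 0 0 1;0 0 -0.145 0 0 0 1;0 0 -0.16 0 0 0 1"
}}

```text
time_s: 4.0
eef_pos: [571.4, 31.1, 74.0]
ee_rot: [2.077, -2.353, -0.005]
ft_force: [-0.0, -0.6, 0.1]
grip_width: 85.9
finger_force: 0.0
```

Call:
{"op": "arm_command", "data": {
  "series": "0 0 0 0 0 0 1;0 0 0 0 0 0 -1;0 0 0 0 0 0 -1;0 0 0 0 0 0 -1;0 0 0 0 0 0 -1",
  "force": 20
}}

```text
time_s: 4.62
eef_pos: [574.9, 30.4, 78.2]
ee_rot: [-2.077, 2.354, -0.003]
ft_force: [-1.0, 0.7, 5.1]
grip_width: 58.2
finger_force: 20.4
```

```bash
python3 - <<'E'
from h import *
s=status.get_state(); print({k:np.round(v,3) for k,v in s.items()})
c=read_camera("scene"); cv2.imwrite("pics/s2.png",cv2.resize(c["color"][120:290,160:440],(784,476),interpolation=cv2.INTER_CUBIC))
E
```

```text
{'time_s': np.float64(4.625), 'q': array([-0.057,  0.469, -0.202,  0.897,  0.   , -1.504]), 'joint_velocities': array([ 0.   , -0.002, -0.   , -0.   , -0.001,  0.001]), 'tau': array([-2.1800e-01, -4.5040e+01,  2.3155e+01, -7.1900e-01, -7.9000e-02,
        1.0000e-03]), 'eef_pos': array([574.941,  30.386,  78.244]), 'ee_rot': array([-2.077,  2.354, -0.003]), 'ft_force': array([-1.045,  0.65 ,  5.057]), 'torque': array([0.069, 0.33 , 0.017]), 'finger_force': np.float64(20.386), 'grip_width': np.float64(58.178)}
```

View pics/s2.png

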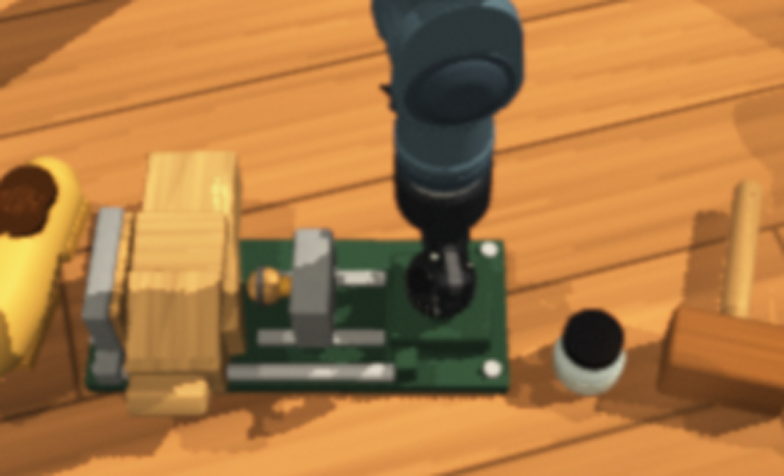

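```bash
cat > r.py <<'E'
from h import *
from scipy.spatial.transform import Rotation as Ro
s=status.get_state(); M=Ro.from_rotvec(s["ee_rot"]).as_matrix()
print("yaw %.4f"%np.unwrap([3.1,np.arctan2(M[1,1],M[0,1])])[1],"q1-q6 %.4f"%(s["q"][0]-s["q"][5]),"qd6 %.3f"%s["joint_velocities"][5],"T",s["torque"].round(3),"tau6 %.3f"%s["tau"][5],"F",s["ft_force"].round(1),"p",s["eef_pos"].round(1),"w %.1f ff %.1f t %.2f"%(s["grip_width"],s["finger_force"],s["time_s"]))
E
python3 r.py
```

```text
yaw 3.0169 q1-q6 1.4461 qd6 -0.001 T [0.122 0.378 0.005] tau6 0.001 F [-1.6  0.4  6.2] p [574.9  30.4  78.2] w 57.8 ff 20.4 t 4.67
```

Call:
{"op": "arm_command", "data": {
  "series": "0 0 0 0 0 0 -1;0 0 0 0 0 0 -1;0 0 0 0 0 -0.04 -1;0 0 0 0 0 -0.08 -1;0 0 0 0 0 -0.12 -1",
  "force": 80
}}

```text
time_s: 5.3
eef_pos: [575.3, 30.5, 84.4]
ee_rot: [-1.931, 2.471, -0.008]
ft_force: [-15.9, 0.2, 44.8]
grip_width: 24.2
finger_force: 97.0
```

```bash
python3 r.py
```

```text
yaw 2.8973 q1-q6 1.3265 qd6 0.311 T [0.121 3.559 0.512] tau6 0.208 F [-15.9   0.2  44.8] p [575.3  30.5  84.4] w 24.2 ff 97.0 t 5.30
```

Call:
{"op": "arm_command", "data": {
  "series": "0 0 0 0 0 -0.02 -1;0 0 0 0 0 -0.04 -1;0 0 0 0 0 -0.06 -1;0 0 0 0 0 -0.08 -1;0 0 0 0 0 -0.1 -1"
}}

```text
time_s: 5.92
eef_pos: [575.3, 30.5, 84.4]
ee_rot: [-1.806, 2.564, -0.007]
ft_force: [-15.2, 1.5, 45.0]
grip_width: 24.5
finger_force: 96.8
```

```bash
python3 r.py; python3 - <<'E'
from h import *
from h import *
t=read_camera("top");cv2.imwrite("pics/t3.png",cv2.resize(t["color"][140:280,280:460],(774,602))[:600])
for q,z in(("carriage",66),("backjaw",103),("blank_mid",80)):
    r=silhouettes(q,"top")
    if r: v,u=np.nonzero(r[0]["pixels"]); p=at(t,(u.mean(),v.mean()),z); print(q,p.round(1),"d",(p[:2]-[574,30])@[-.268,-.963])
E
```

```text
yaw 2.7979 q1-q6 1.2271 qd6 0.154 T [0.495 3.386 0.279] tau6 0.366 F [-15.2   1.5  45. ] p [575.3  30.5  84.4] w 24.5 ff 96.8 t 5.92
carriage [540.6 -84.2  66. ] d 118.90597940068665
backjaw [ 495.7 -235.8  103. ] d 276.95168835410504
blank_mid [ 497.2 -176.4   80. ] d 219.3594534243539
```

View pics/t3.png

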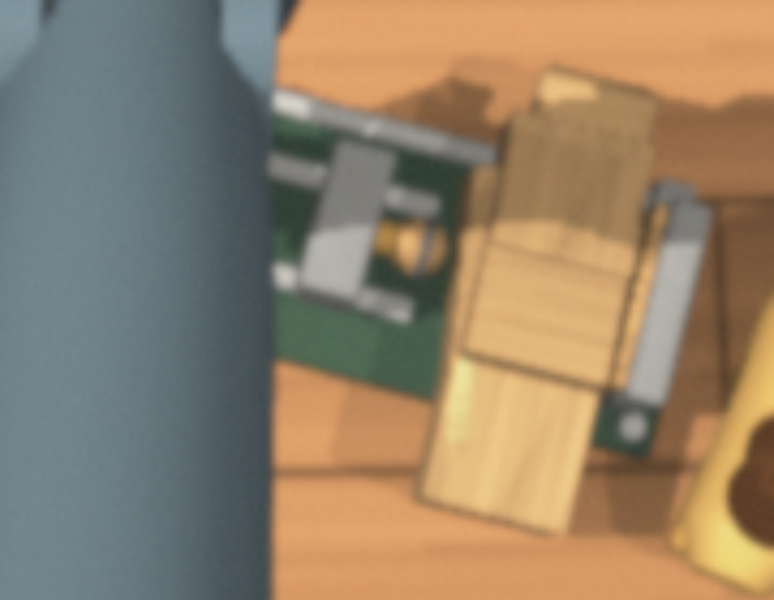

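The top view shows the carriage and blank unmoved. The opening of 24 mm means the fingers slipped off the coarse disc, so I'll check that closely before moving on.

```bash
python3 - <<'E'
from h import *
c=read_camera("scene"); cv2.imwrite("pics/s4.png",cv2.resize(c["color"][175:250,270:370],(800,600),interpolation=cv2.INTER_CUBIC))
E
```

```text
(no output)
```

View pics/s4.png

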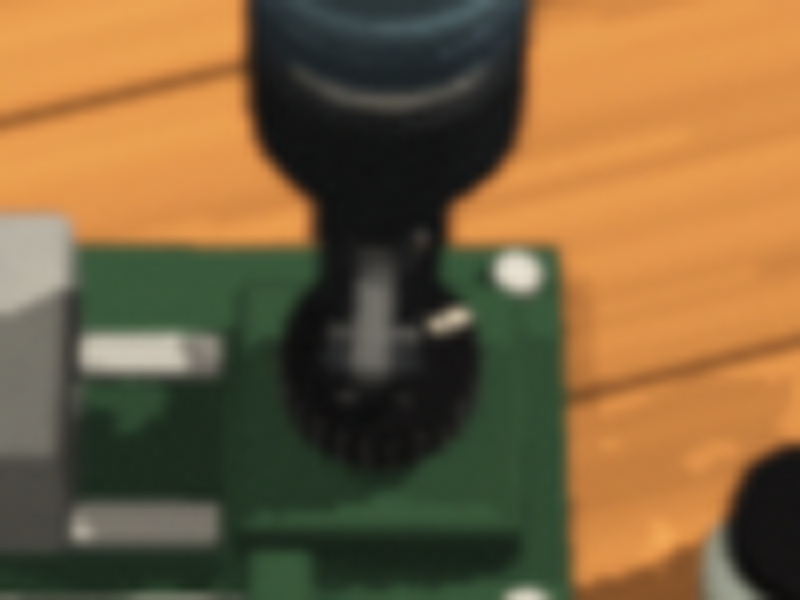

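The near finger stands on top of the coarse disc, its tip near px (316,222), and grips the fine knob. I'll open now and back off upward. The fine knob may have turned about 0.2 rad clockwise, so I'll check the red mark.

Call:
{"op": "arm_command", "data": {
  "series": "0 0 0 0 0 0 1;0 0 0 0 0 0 1;0 0 0 0 0 0 1;0 0 0 0 0 0 1;0 0 0 0 0 0 1",
  "force": 20
}}

```text
time_s: 6.8
eef_pos: [572.8, 30.5, 75.4]
ee_rot: [1.807, -2.568, -0.002]
ft_force: [-0.2, 0.5, -0.4]
grip_width: 85.4
finger_force: 0.0
```

```bash
python3 r.py; python3 - <<'E'
from h import *
c=read_camera("scene"); cv2.imwrite("pics/s5.png",cv2.resize(c["color"][175:250,270:370],(800,600),interpolation=cv2.INTER_CUBIC))
for z in(60,70,80,90): print(z,at(c,(316.3,222.5),z).round(1))
E
```

```text
yaw 2.7971 q1-q6 1.2263 qd6 -0.000 T [-0.069 -0.037  0.025] tau6 0.000 F [-0.2  0.5 -0.4] p [572.8  30.5  75.4] w 85.4 ff 0.0 t 6.80
60 [574.6  30.   60. ]
70 [580.   28.3  70. ]
80 [585.4  26.6  80. ]
90 [590.8  24.9  90. ]
```

View pics/s5.png

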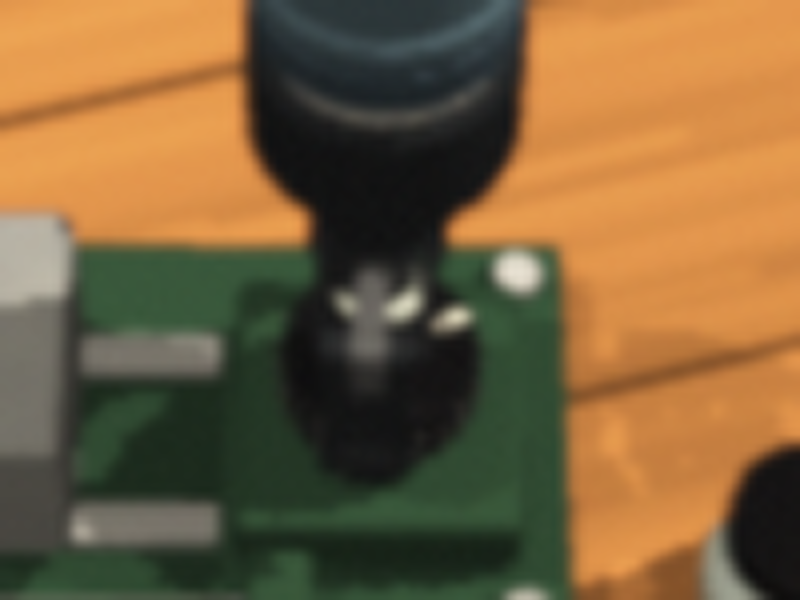

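```bash
python3 - <<'E'
from h import *
c=read_camera("scene"); t=np.array([0.94,-.34])
for r in(43,57):
  for z in(50,60,70,80,90):
    u,v=proj(c,[[572.8+t[0]*r,30.5+t[1]*r,z]])[0]; print(r,z,((u-270)*8).round(),((v-175)*8).round())
for nm,p in(("fine top",[574,30,114]),("coarse top",[574,30,80]),("coarse near rim",[602,20,80]),("near rim bot",[602,20,56])):
    u,v=proj(c,[p])[0]; print(nm,((u-270)*8).round(),((v-175)*8).round())
E
```

```text
43 50 361.0 516.0
43 60 361.0 500.0
43 70 362.0 485.0
43 80 362.0 469.0
43 90 362.0 452.0
57 50 358.0 558.0
57 60 358.0 542.0
57 70 359.0 527.0
57 80 359.0 511.0
57 90 359.0 495.0
fine top 372.0 287.0
coarse top 371.0 345.0
coarse near rim 365.0 433.0
near rim bot 364.0 471.0
```

The mark and fingertip heights need checking: the fingertips seem about 20 mm higher than expected. I'll raise the tool and retreat to see the red mark.

Call:
{"op": "arm_command", "data": {
  "series": "0 0 0.055 0 0 0 1;0 0 0.1 0 0 0 1;-0.06 0 0.1 0 0 0 1;-0.12 0 0.1 0 0 0 1;-0.12 0 0.1 0 0 0 1"
}}

```text
time_s: 7.52
eef_pos: [445.5, 31.0, 173.7]
ee_rot: [1.803, -2.563, -0.01]
ft_force: [-0.4, -0.4, -0.8]
grip_width: 85.1
finger_force: 0.0
```

```bash
python3 r.py; python3 - <<'E'
from h import *
c=read_camera("scene"); a=cv2.imread("pics/scene0.png"); b=c["color"]; cv2.imwrite("pics/scene6.png",b)
f=lambda i:cv2.resize(i[200:235,300:335],(400,400),interpolation=cv2.INTER_CUBIC)
for i in(a,b):
    w=i[200:235,300:335].astype(float); r=np.clip(w[...,2]-w[...,1]-25,0,None); r[:, :]*= (w[...,1]>20)
    r[:3]=0; m=r.copy(); m[:4]=0; m[18:]=0; m[:,:10]=0; m[:,26:]=0
    v,u=np.mgrid[200:235,300:335]; print("red",(m*u).sum()/m.sum(),(m*v).sum()/m.sum(),m.sum())
    g=(w.min(2)>110); n,l,st,ce=cv2.connectedComponentsWithStats(g.astype(np.uint8)); print([(st[k].tolist(),ce[k].round(2)) for k in range(1,n) if st[k][4]>4])
low=cv2.resize(b[140:215,270:370],(533,400),interpolation=cv2.INTER_CUBIC)
cv2.imwrite("pics/cmp.png",cv2.resize(np.hstack([f(a),f(b)]),(800,400)))
cv2.imwrite("pics/grip.png",cv2.resize(b[120:230,240:400],(800,550),interpolation=cv2.INTER_CUBIC))
p=status.get_state()["eef_pos"]
for z in(-30,-13,0,13,25): print(z,(proj(c,[[p[0]+43,p[1]-14,p[2]-z]])[0]-[240,120])*5)
E
```

```text
yaw 2.7972 q1-q6 1.2264 qd6 0.000 T [ 0.025  0.013 -0.002] tau6 -0.012 F [-0.4 -0.4 -0.8] p [445.5  31.  173.7] w 85.1 ff 0.0 t 7.53
red 317.6442658875091 205.17531044558072 1369.0
[([12, 7, 12, 9, 86], array([17.37, 10.84])), ([32, 6, 3, 6, 14], array([33.21,  8.21])), ([24, 14, 5, 2, 7], array([26.14, 14.57]))]
red 317.8253638253638 205.33749133749134 1443.0
[([12, 6, 12, 10, 89], array([17.26, 10.82])), ([32, 6, 3, 6, 15], array([33.13,  8.33])), ([24, 14, 5, 2, 8], array([26. , 14.5]))]
-30 [305.5986146 207.8901624]
-13 [306.19915385 230.46738655]
0 [306.64733549 247.31673866]
13 [307.08626389 263.81821626]
25 [307.48346114 278.75081415]
```

View pics/cmp.png

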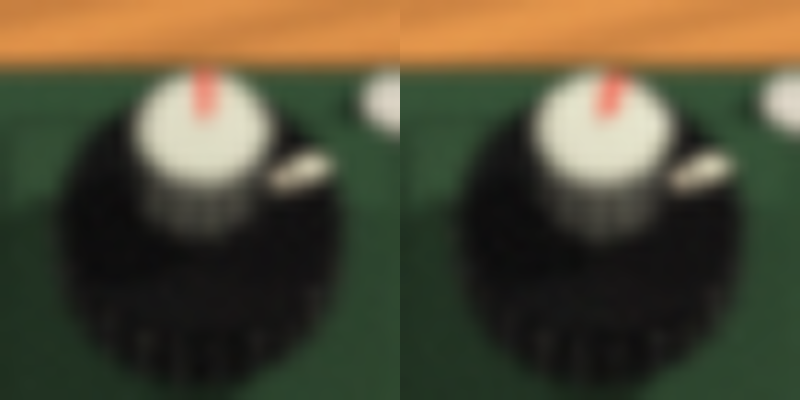

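View pics/grip.png

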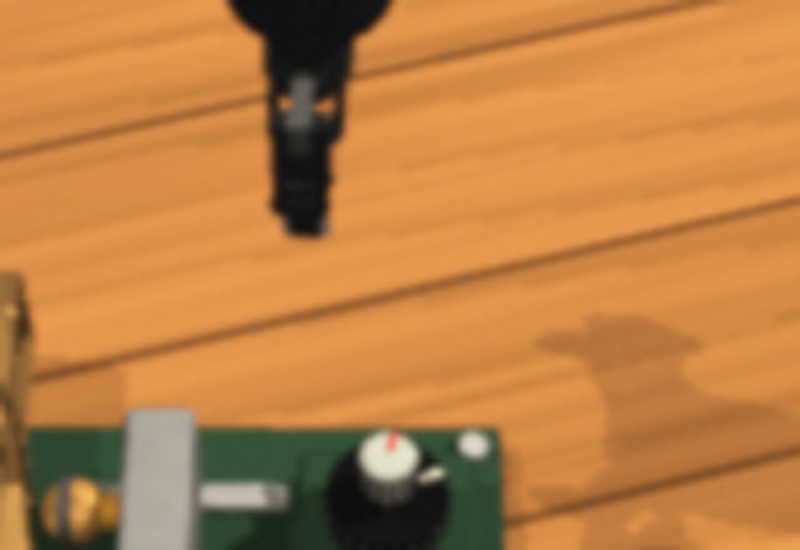

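The red mark has turned about 0.2 rad clockwise from its old position; the white mark hasn't moved. The open fingertips sit about 9 mm behind the TCP height, so grasps need to be about 20 mm lower than nominal. Next I'll turn the fine knob back 0.16 rad with a light grip.

Call:
{"op": "arm_command", "data": {
  "series": "0.06 0 0 0 0 0 1;0.12 0 0 0 0 0 1;0.12 0 0 0 0 0 1;0.12 0 -0.04 0 0 0 1;0.12 0 -0.08 0 0 0 1"
}}

```text
time_s: 8.2
eef_pos: [575.0, 30.3, 95.7]
ee_rot: [-1.807, 2.568, -0.002]
ft_force: [-0.3, 0.4, -0.7]
grip_width: 84.9
finger_force: 0.0
```

Call:
{"op": "arm_command", "data": {
  "series": "0 0 0 0 0 0 1;0 0 0 0 0 0 -1;0 0 0 0 0 0 -1;0 0 0 0 0 0 -1;0 0 0 0 0 0 -1",
  "force": 60
}}

```text
time_s: 8.82
eef_pos: [574.8, 30.2, 97.7]
ee_rot: [-1.806, 2.567, -0.003]
ft_force: [-0.9, 0.4, 5.9]
grip_width: 24.0
finger_force: 58.6
```

Call:
{"op": "arm_command", "data": {
  "series": "0 0 0 0 0 0 -1;0 0 0 0 0 0 -1;0 0 0 0 0 0.05 -1;0 0 0 0 0 0.1 -1;0 0 0 0 0 0.16 -1"
}}

```text
time_s: 9.45
eef_pos: [574.9, 30.2, 97.7]
ee_rot: [-2.007, 2.414, -0.004]
ft_force: [-0.1, 0.7, 5.6]
grip_width: 24.0
finger_force: 58.7
```

```bash
python3 r.py
```

```text
yaw 2.9583 q1-q6 1.3875 qd6 -0.478 T [-0.051  0.097 -0.227] tau6 0.215 F [-0.1  0.7  5.6] p [574.9  30.2  97.7] w 24.0 ff 58.7 t 9.45
```

Call:
{"op": "arm_command", "data": {
  "series": "0 0 0 0 0 0 1;0 0 0 0 0 0 1;0 0 0 0 0 0 1;0 0 -0.015 0 0 0 1;0 0 -0.03 0 0 0 1",
  "force": 20
}}

```text
time_s: 10.07
eef_pos: [573.2, 30.4, 64.7]
ee_rot: [2.007, -2.416, -0.001]
ft_force: [-0.2, -0.6, 0.2]
grip_width: 85.3
finger_force: 0.0
```

Call:
{"op": "arm_command", "data": {
  "series": "0 0 -0.003 0 0 0 1;0 0 -0.006 0 0 0 1;0 0 -0.009 0 0 0 1;0 0 -0.009 0 0 0 1"
}}

```text
time_s: 10.58
eef_pos: [573.6, 30.4, 57.1]
ee_rot: [-2.007, 2.417, -0.0]
ft_force: [-0.1, -0.3, 0.4]
grip_width: 85.0
finger_force: 0.0
```

```bash
python3 r.py
```

```text
yaw 2.9571 q1-q6 1.3863 qd6 0.000 T [ 0.039  0.023 -0.031] tau6 0.000 F [-0.1 -0.3  0.4] p [573.6  30.4  57.1] w 85.0 ff 0.0 t 10.57
```

Call:
{"op": "arm_command", "data": {
  "series": "0 0 0 0 0 0 -1;0 0 0 0 0 0 -1;0 0 0 0 0 0 -1;0 0 0 0 0 0 -1",
  "force": 30
}}

```text
time_s: 11.08
eef_pos: [574.9, 30.2, 57.9]
ee_rot: [-2.006, 2.415, -0.003]
ft_force: [2.3, -0.9, 5.2]
grip_width: 58.9
finger_force: 33.9
```

Call:
{"op": "arm_command", "data": {
  "series": "0 0 0 0 0 0 -1;0 0 0 0 0 0 -1",
  "force": 70
}}

```text
time_s: 11.32
eef_pos: [574.9, 30.2, 58.2]
ee_rot: [-2.006, 2.415, -0.003]
ft_force: [2.1, -1.1, 6.7]
grip_width: 57.8
finger_force: 73.5
```

```bash
python3 r.py
```

```text
yaw 2.9569 q1-q6 1.3861 qd6 -0.000 T [-0.201 -0.249 -0.02 ] tau6 0.002 F [ 2.1 -1.1  6.7] p [574.9  30.2  58.2] w 57.8 ff 73.5 t 11.32
```

Solid grip. Turning clockwise slowly at constant speed.

Call:
{"op": "arm_command", "data": {
  "series": "0 0 0 0 0 -0.03 -1;0 0 0 0 0 -0.06 -1;0 0 0 0 0 -0.09 -1;0 0 0 0 0 -0.12 -1;0 0 0 0 0 -0.15 -1"
}}

```text
time_s: 11.95
eef_pos: [574.8, 30.2, 58.2]
ee_rot: [-1.82, 2.558, -0.003]
ft_force: [0.7, -1.4, 6.9]
grip_width: 57.9
finger_force: 73.2
```

```bash
python3 r.py;python3 r.py
```

```text
yaw 2.8076 q1-q6 1.2368 qd6 0.238 T [-0.221 -0.198  0.548] tau6 0.370 F [ 0.7 -1.4  6.9] p [574.8  30.2  58.2] w 57.9 ff 73.2 t 11.95
yaw 2.8076 q1-q6 1.2368 qd6 0.238 T [-0.221 -0.198  0.548] tau6 0.370 F [ 0.7 -1.4  6.9] p [574.8  30.2  58.2] w 57.9 ff 73.2 t 11.95
```

Call:
{"op": "arm_command", "data": {
  "series": "0 0 0 0 0 -0.03 -1;0 0 0 0 0 -0.06 -1;0 0 0 0 0 -0.09 -1;0 0 0 0 0 -0.12 -1"
}}

```text
time_s: 12.45
eef_pos: [574.8, 30.2, 58.2]
ee_rot: [-1.664, 2.663, -0.003]
ft_force: [0.7, -0.5, 7.9]
grip_width: 58.1
finger_force: 73.1
```

```bash
python3 r.py; cat > g.py <<'E'
from h import *
for n in("top","scene"):
  t=read_camera(n)
  for q,z in(("carriage",66),("backjaw",103),("blank_mid",80)):
    r=silhouettes(q,n)
    if r: v,u=np.nonzero(r[0]["pixels"]); p=at(t,(u.mean(),v.mean()),z); print(n,q,"d %.1f"%((p[:2]-[574,30])@[-.268,-.963]))
E
python3 g.py
```

```text
yaw 2.6876 q1-q6 1.1168 qd6 0.239 T [-0.213 -0.257  0.504] tau6 0.370 F [ 0.7 -0.5  7.9] p [574.8  30.2  58.2] w 58.1 ff 73.1 t 12.45
top carriage d 121.4
top backjaw d 277.5
top blank_mid d 219.8
scene carriage d 121.2
scene backjaw d 274.0
scene blank_mid d 216.9
```

Call:
{"op": "arm_command", "data": {
  "series": "0 0 0 0 0 -0.03 -1;0 0 0 0 0 -0.06 -1"
}}

```text
time_s: 13.1
eef_pos: [574.8, 30.2, 58.2]
ee_rot: [-1.583, 2.711, -0.003]
ft_force: [1.1, -1.7, 6.4]
grip_width: 58.2
finger_force: 73.3
```

```bash
python3 r.py
```

```text
yaw 2.6276 q1-q6 1.0568 qd6 0.239 T [-0.203 -0.192  0.541] tau6 0.370 F [ 1.1 -1.7  6.4] p [574.8  30.2  58.2] w 58.2 ff 73.3 t 13.10
```

Call:
{"op": "arm_command", "data": {
  "series": "0 0 0 0 0 -0.03 -1;0 0 0 0 0 -0.06 -1"
}}

```text
time_s: 13.35
eef_pos: [574.7, 30.3, 58.2]
ee_rot: [-1.501, 2.758, -0.003]
ft_force: [1.8, -1.4, 6.5]
grip_width: 58.1
finger_force: 73.2
```

```bash
python3 r.py
```

```text
yaw 2.5677 q1-q6 0.9969 qd6 0.238 T [-0.232 -0.252  0.561] tau6 0.370 F [ 1.8 -1.4  6.5] p [574.7  30.3  58.2] w 58.1 ff 73.2 t 13.35
```

Call:
{"op": "arm_command", "data": {
  "series": "0 0 0 0 0 -0.03 -1;0 0 0 0 0 -0.06 -1"
}}

```text
time_s: 13.6
eef_pos: [574.7, 30.2, 58.2]
ee_rot: [-1.418, 2.801, -0.003]
ft_force: [0.6, -0.2, 6.8]
grip_width: 58.3
finger_force: 73.2
```

```bash
python3 r.py; python3 g.py; python3 - <<'E'
from h import *
c=read_camera("scene");cv2.imwrite("pics/s7.png",cv2.resize(c["color"][170:270,190:340],(795,530),interpolation=cv2.INTER_CUBIC))
E
```

```text
yaw 2.5077 q1-q6 0.9369 qd6 0.238 T [-0.183 -0.226  0.605] tau6 0.371 F [ 0.6 -0.2  6.8] p [574.7  30.2  58.2] w 58.3 ff 73.2 t 13.60
top carriage d 126.9
top backjaw d 277.5
top blank_mid d 220.1
scene carriage d 122.3
scene backjaw d 274.1
scene blank_mid d 217.0
```

View pics/s7.png

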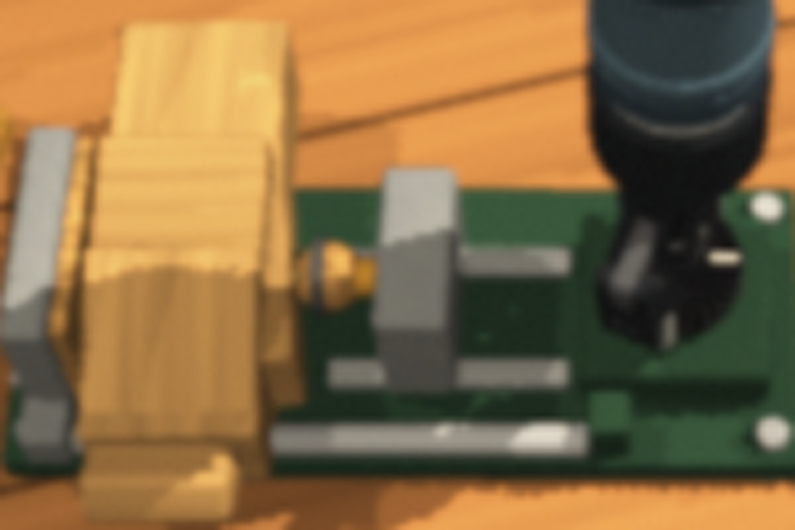

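The pad tip (px ~300,275 in the crop) is right at the blank's side, and a narrow gap remains at the far jaw. I'll continue in small steps.

Call:
{"op": "arm_command", "data": {
  "series": "0 0 0 0 0 -0.03 -1;0 0 0 0 0 -0.06 -1"
}}

```text
time_s: 14.3
eef_pos: [574.7, 30.3, 58.2]
ee_rot: [-1.333, 2.843, -0.002]
ft_force: [0.5, -0.8, 7.3]
grip_width: 58.2
finger_force: 73.3
```

```bash
python3 r.py
```

```text
yaw 2.4477 q1-q6 0.8769 qd6 0.235 T [-0.257 -0.153  0.589] tau6 0.397 F [ 0.5 -0.8  7.3] p [574.7  30.3  58.2] w 58.2 ff 73.3 t 14.30
```

Call:
{"op": "arm_command", "data": {
  "series": "0 0 0 0 0 -0.03 -1"
}}

```text
time_s: 14.42
eef_pos: [574.7, 30.3, 58.2]
ee_rot: [-1.29, 2.862, -0.002]
ft_force: [0.1, -1.4, 7.0]
grip_width: 58.1
finger_force: 73.3
```

```bash
python3 r.py
```

```text
yaw 2.4178 q1-q6 0.8470 qd6 0.236 T [-0.209 -0.184  0.609] tau6 0.415 F [ 0.1 -1.4  7. ] p [574.7  30.3  58.2] w 58.1 ff 73.3 t 14.43
```

Call:
{"op": "arm_command", "data": {
  "series": "0 0 0 0 0 -0.03 -1"
}}

```text
time_s: 14.55
eef_pos: [574.6, 30.3, 58.2]
ee_rot: [-1.247, 2.881, -0.002]
ft_force: [0.6, -0.3, 7.9]
grip_width: 57.8
finger_force: 73.2
```

```bash
python3 r.py; python3 g.py
```

```text
yaw 2.3878 q1-q6 0.8170 qd6 0.238 T [-0.209 -0.198  0.642] tau6 0.414 F [ 0.6 -0.3  7.9] p [574.6  30.3  58.2] w 57.8 ff 73.2 t 14.55
top carriage d 127.5
top backjaw d 277.5
top blank_mid d 220.5
scene carriage d 124.6
scene backjaw d 273.2
scene blank_mid d 217.3
```

Joint-6 torque is a clean signal: 0.370 running free, now 0.414, which means about 2.75 N and the blank is sliding. The target of 8 N corresponds to 0.498.

Call:
{"op": "arm_command", "data": {
  "series": "0 0 0 0 0 -0.03 -1;0 0 0 0 0 -0.06 -1"
}}

```text
time_s: 15.2
eef_pos: [574.7, 30.3, 58.2]
ee_rot: [-1.16, 2.917, -0.002]
ft_force: [1.3, -0.2, 7.7]
grip_width: 58.0
finger_force: 73.3
```

```bash
python3 r.py
```

```text
yaw 2.3278 q1-q6 0.7570 qd6 0.238 T [-0.247 -0.232  0.639] tau6 0.413 F [ 1.3 -0.2  7.7] p [574.7  30.3  58.2] w 58.0 ff 73.3 t 15.20
```

Call:
{"op": "arm_command", "data": {
  "series": "0 0 0 0 0 -0.03 -1"
}}

```text
time_s: 15.32
eef_pos: [574.7, 30.3, 58.2]
ee_rot: [-1.116, 2.934, -0.002]
ft_force: [-0.6, -1.2, 7.0]
grip_width: 58.0
finger_force: 73.3
```

```bash
python3 r.py
```

```text
yaw 2.2979 q1-q6 0.7271 qd6 0.238 T [-0.207 -0.124  0.587] tau6 0.413 F [-0.6 -1.2  7. ] p [574.7  30.3  58.2] w 58.0 ff 73.3 t 15.32
```

Call:
{"op": "arm_command", "data": {
  "series": "0 0 0 0 0 -0.03 -1"
}}

```text
time_s: 15.45
eef_pos: [574.6, 30.3, 58.2]
ee_rot: [-1.072, 2.951, -0.002]
ft_force: [0.6, 0.3, 7.0]
grip_width: 58.2
finger_force: 73.2
```

```bash
python3 r.py
```

```text
yaw 2.2679 q1-q6 0.6971 qd6 0.238 T [-0.252 -0.184  0.593] tau6 0.428 F [0.6 0.3 7. ] p [574.6  30.3  58.2] w 58.2 ff 73.2 t 15.45
```

Call:
{"op": "arm_command", "data": {
  "series": "0 0 0 0 0 -0.03 -1;0 0 0 0 0 -0.06 -1"
}}

```text
time_s: 15.7
eef_pos: [574.6, 30.3, 58.2]
ee_rot: [-0.983, 2.982, -0.002]
ft_force: [0.9, -0.1, 8.1]
grip_width: 58.1
finger_force: 73.3
```

```bash
python3 r.py
```

```text
yaw 2.2080 q1-q6 0.6372 qd6 0.237 T [-0.265 -0.23   0.599] tau6 0.460 F [ 0.9 -0.1  8.1] p [574.6  30.3  58.2] w 58.1 ff 73.3 t 15.70
```

Call:
{"op": "arm_command", "data": {
  "series": "0 0 0 0 0 -0.03 -1"
}}

```text
time_s: 15.82
eef_pos: [574.6, 30.3, 58.2]
ee_rot: [-0.939, 2.996, -0.002]
ft_force: [0.7, 0.0, 7.8]
grip_width: 58.0
finger_force: 73.3
```

```bash
python3 r.py
```

```text
yaw 2.1781 q1-q6 0.6073 qd6 0.236 T [-0.305 -0.2    0.679] tau6 0.477 F [0.7 0.  7.8] p [574.6  30.3  58.2] w 58.0 ff 73.3 t 15.82
```

Call:
{"op": "arm_command", "data": {
  "series": "0 0 0 0 0 -0.025 -1"
}}

```text
time_s: 15.95
eef_pos: [574.6, 30.4, 58.2]
ee_rot: [-0.901, 3.007, -0.002]
ft_force: [0.6, -0.5, 7.3]
grip_width: 58.2
finger_force: 73.3
```

```bash
python3 r.py
```

```text
yaw 2.1532 q1-q6 0.5824 qd6 0.197 T [-0.279 -0.176  0.673] tau6 0.530 F [ 0.6 -0.5  7.3] p [574.6  30.4  58.2] w 58.2 ff 73.3 t 15.95
```

Call:
{"op": "arm_command", "data": {
  "series": "0 0 0 0 0 0 -1;0 0 0 0 0 0 1;0 0 0 0 0 0 1;0 0 0 0 0 0 1;0 0 0 0 0 0 1",
  "force": 20
}}

```text
time_s: 16.58
eef_pos: [573.2, 30.4, 56.7]
ee_rot: [0.9, -3.009, -0.001]
ft_force: [-0.6, -0.5, 0.4]
grip_width: 85.4
finger_force: 0.0
```

Call:
{"op": "arm_command", "data": {
  "series": "0 0 0.02 0 0 0.13 1;0 0 0.039 0 0 0.26 1;0 0 0.039 0 0 0.39 1;0 0 0.039 0 0 0.39 1"
}}

```text
time_s: 17.08
eef_pos: [573.6, 30.4, 96.2]
ee_rot: [-1.464, 2.779, 0.0]
ft_force: [-0.8, -0.5, 0.0]
grip_width: 85.3
finger_force: 0.0
```

```bash
python3 r.py; python3 g.py
```

```text
yaw 2.5405 q1-q6 0.9697 qd6 0.032 T [-0.062  0.015  0.03 ] tau6 -0.264 F [-0.8 -0.5  0. ] p [573.6  30.4  96.2] w 85.3 ff 0.0 t 17.07
top carriage d 130.8
top backjaw d 278.4
top blank_mid d 221.9
scene carriage d 127.0
scene backjaw d 274.5
scene blank_mid d 219.1
```

Call:
{"op": "arm_command", "data": {
  "series": "0 0 0 0 0 0 -1;0 0 0 0 0 0 -1;0 0 0 0 0 0 -1;0 0 0 0 0 0 -1;0 0 0 0 0 0 -1",
  "force": 60
}}

```text
time_s: 18.1
eef_pos: [574.4, 29.9, 96.5]
ee_rot: [-1.465, 2.778, -0.002]
ft_force: [1.6, -1.8, 0.8]
grip_width: 24.0
finger_force: 58.9
```

Call:
{"op": "arm_command", "data": {
  "series": "0 0 0 0 0 0 -1;0 0 0 0 0 0 -1;0 0 0 0 0 -0.05 -1;0 0 0 0 0 -0.1 -1;0 0 0 0 0 -0.15 -1",
  "force": 80
}}

```text
time_s: 18.73
eef_pos: [574.2, 30.0, 96.5]
ee_rot: [-1.252, 2.88, -0.002]
ft_force: [1.9, -4.5, 2.8]
grip_width: 23.6
finger_force: 78.7
```

```bash
python3 r.py
```

```text
yaw 2.3908 q1-q6 0.8200 qd6 0.395 T [-0.659 -0.328  0.297] tau6 -0.083 F [ 1.9 -4.5  2.8] p [574.2  30.   96.5] w 23.6 ff 78.7 t 18.73
```

Call:
{"op": "arm_command", "data": {
  "series": "0 0 0 0 0 -0.05 -1;0 0 0 0 0 -0.1 -1;0 0 0 0 0 -0.15 -1;0 0 0 0 0 -0.2 -1;0 0 0 0 0 -0.25 -1"
}}

```text
time_s: 19.35
eef_pos: [574.1, 30.2, 96.5]
ee_rot: [-0.883, 3.014, -0.001]
ft_force: [0.6, -2.8, 3.3]
grip_width: 23.8
finger_force: 78.7
```

```bash
python3 r.py
```

```text
yaw 2.1410 q1-q6 0.5702 qd6 0.396 T [-0.543 -0.34   0.255] tau6 -0.072 F [ 0.6 -2.8  3.3] p [574.1  30.2  96.5] w 23.8 ff 78.7 t 19.35
```

Call:
{"op": "arm_command", "data": {
  "series": "0 0 0 0 0 -0.05 -1;0 0 0 0 0 -0.1 -1;0 0 0 0 0 -0.15 -1;0 0 0 0 0 -0.2 -1;0 0 0 0 0 -0.25 -1"
}}

```text
time_s: 19.98
eef_pos: [574.0, 30.3, 96.5]
ee_rot: [-0.501, 3.1, -0.0]
ft_force: [1.5, -1.2, 3.4]
grip_width: 23.4
finger_force: 78.8
```

```bash
python3 r.py; python3 g.py
```

```text
yaw 1.8911 q1-q6 0.3203 qd6 0.394 T [-0.454 -0.281  0.254] tau6 -0.062 F [ 1.5 -1.2  3.4] p [574.   30.3  96.5] w 23.4 ff 78.8 t 19.98
top carriage d 130.0
top backjaw d 275.4
top blank_mid d 219.1
scene carriage d 127.7
scene backjaw d 270.7
scene blank_mid d 216.4
```

Call:
{"op": "arm_command", "data": {
  "series": "0 0 0 0 0 -0.05 -1;0 0 0 0 0 -0.1 -1;0 0 0 0 0 -0.15 -1;0 0 0 0 0 -0.2 -1;0 0 0 0 0 -0.25 -1"
}}

```text
time_s: 21.0
eef_pos: [574.0, 30.6, 96.5]
ee_rot: [-0.111, 3.139, 0.001]
ft_force: [0.3, -2.6, 5.1]
grip_width: 23.7
finger_force: 79.0
```

```bash
python3 r.py
```

```text
yaw 1.6417 q1-q6 0.0709 qd6 0.397 T [-0.345 -0.236  0.338] tau6 -0.049 F [ 0.3 -2.6  5.1] p [574.   30.6  96.5] w 23.7 ff 79.0 t 21.00
```

Call:
{"op": "arm_command", "data": {
  "series": "0 0 0 0 0 -0.05 -1;0 0 0 0 0 -0.1 -1;0 0 0 0 0 -0.15 -1;0 0 0 0 0 -0.2 -1;0 0 0 0 0 -0.25 -1"
}}

```text
time_s: 21.62
eef_pos: [574.0, 30.8, 96.5]
ee_rot: [0.281, 3.128, 0.001]
ft_force: [1.3, -0.4, 5.2]
grip_width: 23.7
finger_force: 79.0
```

```bash
python3 r.py
```

```text
yaw 1.3919 q1-q6 -0.1789 qd6 0.395 T [-0.283 -0.229  0.345] tau6 -0.034 F [ 1.3 -0.4  5.2] p [574.   30.8  96.5] w 23.7 ff 79.0 t 21.62
```

Call:
{"op": "arm_command", "data": {
  "series": "0 0 0 0 0 0 -1;0 0 0 0 0 0 1;0 0 0 0 0 0 1;0 0 0 0 0 0 1;0 0 0 0 0 0 1",
  "force": 20
}}

```text
time_s: 22.25
eef_pos: [573.2, 30.5, 95.7]
ee_rot: [-0.28, -3.128, -0.0]
ft_force: [-0.3, 0.1, 1.9]
grip_width: 85.6
finger_force: 0.0
```

Call:
{"op": "arm_command", "data": {
  "series": "0 0 0.04 0 0 0 1;0 0 0.08 0 0 0 1;-0.06 0 0.08 0 0 0 1;-0.12 0 0.08 0 0 0 1;-0.12 0 0.08 0 0 0 1"
}}

```text
time_s: 22.88
eef_pos: [445.7, 31.0, 173.9]
ee_rot: [-0.279, -3.12, -0.0]
ft_force: [1.3, -0.4, -0.2]
grip_width: 85.4
finger_force: 0.0
```

```bash
python3 r.py; python3 g.py; python3 - <<'E'
from h import *
c=read_camera("scene"); b=c["color"]; cv2.imwrite("pics/scene8.png",b)
a=cv2.imread("pics/scene6.png")
f=lambda i:cv2.resize(i[200:235,300:335],(400,400),interpolation=cv2.INTER_CUBIC)
x=cv2.resize(b[190:240,200:300],(400,200),interpolation=cv2.INTER_CUBIC); y=cv2.resize(a[190:240,200:300],(400,200),interpolation=cv2.INTER_CUBIC)
cv2.imwrite("pics/cmp8.png",np.vstack([np.hstack([f(a),f(b)]),np.hstack([y,x])]))
E
```

```text
yaw 1.3921 q1-q6 -0.1787 qd6 0.004 T [-0.003 -0.001  0.015] tau6 -0.012 F [ 1.3 -0.4 -0.2] p [445.7  31.  173.9] w 85.4 ff 0.0 t 22.88
top carriage d 131.1
top backjaw d 273.0
scene carriage d 127.1
scene backjaw d 269.5
scene blank_mid d 213.7
```

View pics/cmp8.png

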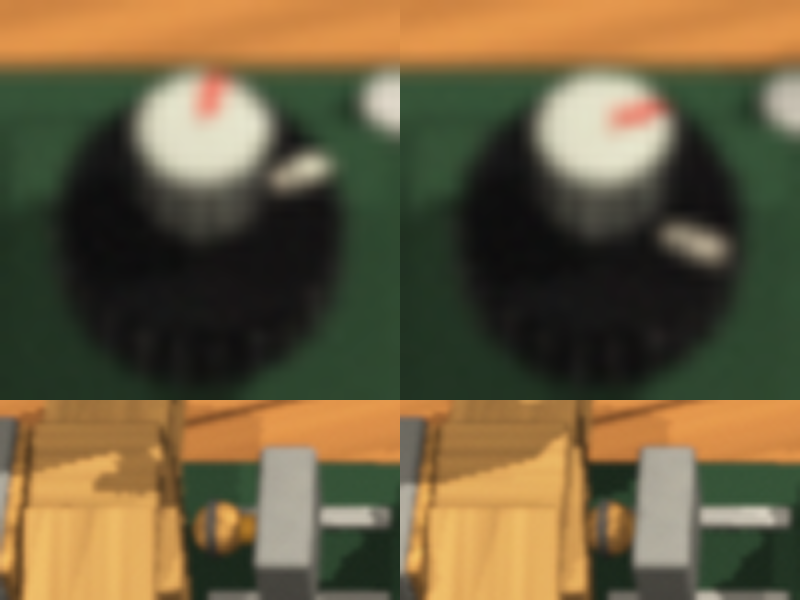

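```bash
python3 - <<'E'
from h import *
c=read_camera("scene")
def ang(i,z,kind):
    w=i.astype(float); v,u=np.mgrid[0:400,0:640]
    if kind=="red":
        m=np.clip(w[...,2]-w[...,1]-15,0,None)*(w[...,0]>90); k=np.zeros_like(m); k[205:217,311:325]=1; m*=k
    else:
        m=np.clip(w.min(2)-60,0,None); k=np.zeros_like(m); k[211:226,323:332]=1; m*=k
    p=at(c,((m*u).sum()/m.sum(),(m*v).sum()/m.sum()),z); return p,m.sum()
# fine top centre: white top disc centroid fit from three images via ellipse bbox
for n in("scene0","scene6","scene8"):
    i=cv2.imread(f"pics/{n}.png")
    for kind,z in(("red",114),("white",80)):
        p,s=ang(i,z,kind)
        for ctr in([574.4,30.3],[574.4,32.5],[576,31.5]):
            d=p[:2]-ctr; print(n,kind,p.round(1),"r %.1f cw ang %.3f"%(np.hypot(*d),-np.arctan2(d[1],d[0])),end=" | ")
        print()
E
```

```text
scene0 red [566.4  34.8 114. ] r 9.2 cw ang -2.628 | scene0 red [566.4  34.8 114. ] r 8.3 cw ang -2.861 | scene0 red [566.4  34.8 114. ] r 10.1 cw ang -2.810 | 
scene0 white [569.1  54.9  80. ] r 25.1 cw ang -1.782 | scene0 white [569.1  54.9  80. ] r 23.0 cw ang -1.802 | scene0 white [569.1  54.9  80. ] r 24.4 cw ang -1.857 | 
scene6 red [567.4  35.5 114. ] r 8.7 cw ang -2.501 | scene6 red [567.4  35.5 114. ] r 7.6 cw ang -2.735 | scene6 red [567.4  35.5 114. ] r 9.5 cw ang -2.705 | 
scene6 white [569.   54.8  80. ] r 25.1 cw ang -1.787 | scene6 white [569.   54.8  80. ] r 23.0 cw ang -1.808 | scene6 white [569.   54.8  80. ] r 24.4 cw ang -1.862 | 
scene8 red [572.7  39.3 114. ] r 9.2 cw ang -1.753 | scene8 red [572.7  39.3 114. ] r 7.0 cw ang -1.810 | scene8 red [572.7  39.3 114. ] r 8.5 cw ang -1.966 | 
scene8 white [581.6  49.4  80. ] r 20.4 cw ang -1.210 | scene8 white [581.6  49.4  80. ] r 18.4 cw ang -1.167 | scene8 white [581.6  49.4  80. ] r 18.7 cw ang -1.267 |
```

The red mark has turned about 1.1 rad, the far jaw has moved in about 5.4 mm and the pad is visibly compressed. That puts the hold near 21.5–22 N, with the arm clear of everything, so I'm handing in.

```bash
python3 -c "
from plant import workorder
print(workorder.job_done())"
```

```text
the job is handed in; nothing more can be done
None
```

I handed the job in at about 23 s: the blank is nipped at about 8 N with the coarse knob, then tightened with the fine knob to an estimated 20–22 N (aim 22 N). On the first try the fingers slipped off the coarse knob and turned the fine knob about 0.2 rad, so I turned it back 0.16 rad before closing the clamp. The arm never went near the clog, jar or mallet.

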